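# Seat a jaw carrier on its three-point base and lock it

## Robot

A 6-joint arm with a two-finger parallel gripper is mounted at the origin on a cart in front of the work surface, level with it; the furniture and walls round the work are solid. World frame = base frame: x ahead of the robot, y to its left, z up, the work surface at z = 0. Lengths are in m, angles in rad, forces in N, time in s.
With the tool pointing down it reaches from about 0.35 to 0.85 m from the base axis. Payload 8.1 kg.
Tool frame: the origin (TCP) lies on the centre line of the jaws, within the pads' length; the fingertips stand robot.finger_overhang ahead of it and the grasp point (between the pads) lies 5 mm behind it (robot.finger_overhang is the distance from the TCP to the fingertips, in m); z points along the fingers, y is the direction in which the jaws open and shut (so a half turn about z gives the same grasp; the last joint's range is limited). The gripper opens to 93 mm and grips with 3 to 60 N. Pads are 15 mm wide; open, the fingers measure 128 mm over their backs; the gripper's body (75 mm by 188 mm) begins 65 mm behind the grasp point.
Start: joints at [1.097, 0.13, 1.488, -0, 1.523, -0.085], TCP at [0.227, 0.555, 0.233] pointing down, gripper open.
Joint ranges: [-2.96, 2.96], [-0.89, 2.26], [0.02, 2.5], [-1.34, 4.48], [0, 2.73], [-2.66, 2.66]. Speed limits (rad/s): [2.39, 2.39, 2.79, 3.14, 3.14, 3.14].

## Interface

Orientations are given as a rotation vector (axis times angle).
In Python, from plant import robot gives the robot as it stands. The module is installed in compiled form; this text tells all that it offers.
- The arm moves only by the tool carry_out, never from a script. Its argument "commands" is a list that holds one entry, the list of rows, each a list of 4 numbers: the shift along the tool's x, y, z in cm, then the turn about the tool's z in degrees. In form: [[[tx, ty, tz, roll], ...]]. A call has 1 to 20 rows; each row shifts and turns the commanded pose from where the row before left it, along the tool's axes as they then stand; what a row does not reach is not made up. A row lasts 1/12 s, in which the tool goes at most 41.7 mm and 7.16 degrees, less where a joint would pass 70% of its speed; a pose out of reach is approached as far as the arm can. A call is refused whole if a number of a shift passes 4.17 or a number of a turn 7.16, either way. A call with a gripper value outside its range is refused whole. "claw" is the finger opening in cm, from 0 to 9.3, set as the call begins (left out, the last holds). The fingers move at their own pace and stop on an object; "grip_force" is the grip in N (left out, the last holds). Time passes only in rows, so rows that do not move let the fingers close. It gives the time, the measured TCP pose, the force and the opening at its end, in the units of the state.
- robot.read_state(): the state, without advancing time (a new reading comes with each control period).
- robot.read_camera(name): name is "scene" or "top" or "wrist"; returns the picture (480x640x3 uint8, red, green, blue); there is no depth.
- robot.camera_params(name): a dict with "mtx" (3x3 intrinsics, pixels), "dist_coeffs" ([k1, k2, p1, p2, k3] as OpenCV has them; the pictures are not rectified), "R" (3x3) and "t" (3): a world point X has camera coordinates R X + t. Camera axes: x right, y down, z forward; pixel columns grow to the right and rows downward; lengths in m; the calibration is good to about 2 mm. A picture is of the moment at which its call begins: read the wrist's pose just before it. camera_params takes no time and is no camera call; for the wrist camera it gives the pose at the moment of the call.
- robot.close_job(): hands the job in, once; it reports no verdict.
The state is a dict: "t": time; "q": joint angles; "dq": joint speeds; "joint_torque": joint torques, N m; "tool_pos": TCP position; "orientation": TCP orientation; "force": force on the tool from outside, world axes, zero at the start; "wrist_torque": the same for the moment, N m; "opening": finger opening in m.
Only numpy, scipy, OpenCV 4.12 (cv2) and the standard library are available. Lean on these libraries where they do the work, as an engineer would, in place of code of your own. Each camera call takes 0.05 s, during which the arm holds its last target.

## Task

Put the jaw carrier on its steel base so that the ball foot under its jaw block goes into the round cone seat and the other two feet settle into the groove and onto the flat pad. Press it down with about 12 N (never more than 25 N) for half a second so that all three feet are fully home, let go, and then swing the retaining arm all the way in over the carrier's edge. Leave the padlock, the loupe and the lock cylinder where they are.

Things in the scene. Friction and masses are not known exactly. Their poses are not given: they have to be found in the camera images.
- carrier_grip (a point): Grip point of the loose jaw carrier (0.38 to 0.54 kg): aluminium plate 120x100x10 with an upright dark grip bar on its middle, 50 long (carrier x), 16 thick (y), 40 tall, and a small steel jaw block (22x34x16) on the plate's -x end. The point is on the bar's centre line, 23 mm above the plate's top and 17 below the bar's top. Axes are the carrier's, z up.
- carrier: The jaw carrier's frame: origin 44 mm straight below carrier_grip, same axes, level with the lowest points of its feet: three steel balls 16 mm in diameter under the plate, at x, y = (-42, 0) under the jaw block, (34, 32) and (34, -32) mm. It starts standing on them on the worktop.
- base: Fixed steel foot plate 176x112x8 mm (x -66 to 110, y +-56); origin on the worktop, z up. Above it a seat plate of the same outline is clamped on four posts, rigid, at a height not reported: its top is 20 to 32 mm above the worktop. It carries three seats at the same x, y as the carrier's feet. Fully seated, carrier and base agree in x, y and yaw, and the carrier's origin is 10.3 mm above the seat plate's top.
- cone_axis (a point): Point in the base on the axis of the cone seat, base x, y = (-42, 0) mm, at worktop height (seat heights are not reported): a round boss 28 mm across, 14 mm above the seat plate, with a 90 degree cone 14 mm across at its mouth. A ball left on its rim stands 3.7 mm too high.
- groove_axis (a point): Point in the base under the middle of the V groove, base (34, 32) mm, at worktop height: block 14 mm above the seat plate with a 90 degree groove 14 mm wide and 34 long that runs towards the cone.
- flat_axis (a point): Point in the base under the middle of the flat pad, base (34, -32) mm, at worktop height: round pad 28 mm across, 10.3 mm above the seat plate. Balls and seats are rigid: pressing builds up some 20 N or more per mm.
- hinge_axis (a point): Worktop-level point on the retaining arm's upright hinge axis, base (88, -34) mm. The arm is 16 mm wide, 8 thick and reaches 57 mm from the axis. An upright black knob, 16 mm across and 24 tall, stands on it 48 mm from the axis; its middle is 3 mm higher than carrier_grip of a seated carrier, its top at most 102 mm above the worktop. It passes 2 mm above a seated carrier; one sitting high stops it.
- clip (a joint): Angle of the retaining arm (rad): 0 when it points along the base's -y (open), 1.57 (its stop) when it points along the base's -x, over the carrier; it turns clockwise seen from above, stays where it is left, and takes about 2 to 3 N at the knob.
- padlock: Brass padlock lying on the worktop, 62 x 40 x 18 mm, bystander; origin under its middle.
- loupe: Black eye loupe, 35 mm across, 28 mm high, bystander; origin under its middle.
- lock_cylinder: Profile lock cylinder lying on its side, 62 x 33 x 17 mm, bystander; origin under its middle.

How it is judged:
On the way:
1. the carrier is pressed down into its three seats: level, in place within 1.5 mm, and held there with a light press (horizontal distance between carrier and base below 0.0015 m and angle between the x axis of carrier and the x axis of base, either way round below 0.03 rad and angle between carrier's own z axis and vertical below 0.02 rad and contact force between carrier and base above 9 N), for 0.4 s.
At the end, for the whole second after the job is handed in: The carrier stands at rest on the base's three seats (within 1.5 mm sideways, 0.03 rad in yaw and 0.02 rad of level, its weight on the base) and the retaining arm is swung in past 1.4 rad of its 1.57 (horizontal distance between carrier and base below 0.0015 m and angle between the x axis of carrier and the x axis of base, either way round below 0.03 rad and angle between carrier's own z axis and vertical below 0.02 rad and value of joint clip above 1.4 rad and linear speed of carrier below 0.01 m/s and angular speed of carrier below 0.1 rad/s and contact force between carrier and base above 2 N); the robot touches nothing.
It fails at once if the carrier bears on the base with more than 31 N (25 N of press and its own weight) (contact force between carrier and base above 31 N).
It fails at once if a bystander is moved by more than 15 mm (distance of any of padlock, loupe, lock_cylinder from where it was at the start of the episode above 0.015 m).
It also fails if it takes over 58 s, if anything falls off the work surface, if the arm or the gripper's body presses on something with over 40 N, if the wrist force passes 120 N, or if a joint passes its speed limit or range.

## Working session

There is one attempt and no reset: what is moved stays moved. The work goes in short steps, Python scripts to look and compute and a tool call to move; the robot and the scene stay as the last step left them, time stands still between calls to the robot, and variables do not carry over. Pictures are saved under pics/ and viewed, and the job is handed in when it is done.

Besides the shell and the picture viewer there is one more tool, called after ">>>" as name([rows], argument=value, ...), one row to a line, values as JSON. carry_out: Moves the arm, as the interface text tells. Its arguments: {"type":"object","properties":{"commands":{"type":"array","items":{"type":"array","items":{"type":"array","items":{"type":"number"}}}},"claw":{"type":"number"},"grip_force":{"type":"number"}},"required":["commands"]}

```bash
mkdir -p pics; python3 - <<'E'
from plant import robot
import cv2
s=robot.read_state(); print({k:(v if not hasattr(v,'tolist') else v.tolist()) for k,v in s.items()})
print(robot.finger_overhang)
for n in ("scene","top","wrist"):
    p=robot.camera_params(n); print(n,p)
    cv2.imwrite(f'pics/{n}0.png',robot.read_camera(n)[:,:,::-1])
E
```

```text
{'t': 0.0, 'q': [1.0966051097272975, 0.13114147460986653, 1.4892750811972808, -1.5614536181628044e-05, 1.522999478658464, -0.08538098938104197], 'dq': [-0.0011763868139972884, 0.00050680284468755, 0.0004952563406779239, 4.6578167268150584e-05, 0.0010706898640060964, -0.0003271876546898852], 'joint_torque': [-0.0004084423380845692, -55.98305940628052, -49.17627811431885, 0.07672668434679508, 0.03489161026664078, -0.00013743618637818145], 'tool_pos': [0.22717758696059961, 0.5547417882147719, 0.23160149507205363], 'orientation': [-0.6068061623342988, -3.08193344168212, 0.0027591215131124677], 'force': [0.5292874039233759, -0.4305991958923256, -0.07523839706104954], 'wrist_torque': [-0.061456035647965014, -0.008650596066653986, 0.009384033101114707], 'opening': 0.09280720831218175}
0.014
scene {'mtx': array([[502.06947348,   0.        , 320.14956592],
       [  0.        , 502.06947348, 235.82458248],
       [  0.        ,   0.        ,   1.        ]]), 'dist_coeffs': array([-0.05627837,  0.        ,  0.        ,  0.        ,  0.        ]), 'R': array([[ 0.85038136, -0.52601413,  0.01267
[... 365 characters left out ...]
   , 0.        , 0.        , 0.        ]), 'R': array([[-0.02375165, -0.99970011, -0.00596153],
       [-0.98426947,  0.02442847, -0.17497674],
       [ 0.1750699 ,  0.00171176, -0.98455452]]), 't': array([0.00583362, 0.54543822, 0.88226413])}
wrist {'mtx': array([[362.70053375,   0.        , 324.23943958],
       [  0.        , 362.70053375, 239.05012979],
       [  0.        ,   0.        ,   1.        ]]), 'dist_coeffs': array([-0.0133981,  0.       ,  0.       ,  0.       ,  0.       ]), 'R': array([[ 0.37937828,  0.9252404 , -0.00152421],
       [ 0.88686925, -0.36317439,  0.28559987],
       [ 0.26369499, -0.10970216, -0.95834774]]), 't': array([-0.59769051, -0.03316662,  0.39256128])}
```

View pics/scene0.png

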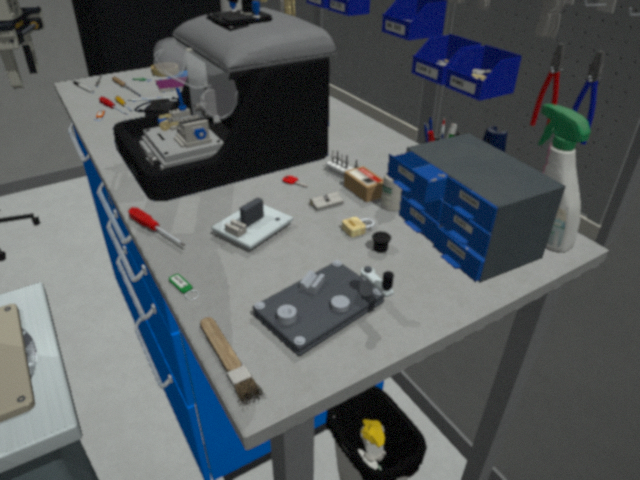

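View pics/top0.png

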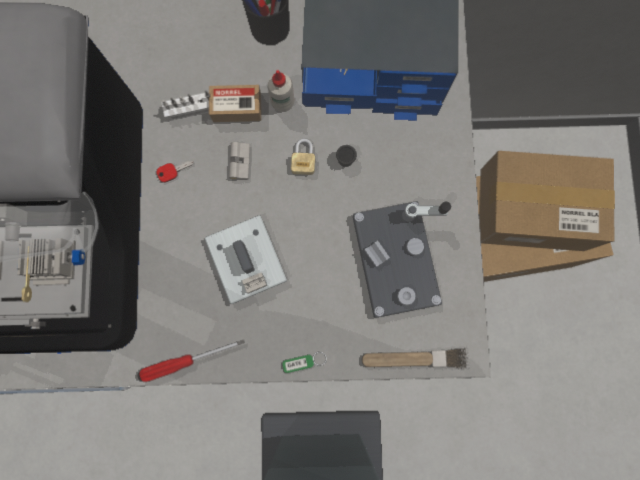

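View pics/wrist0.png

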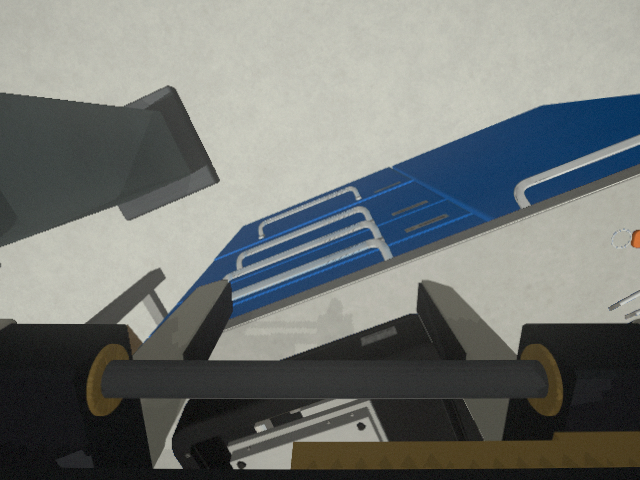

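```bash
python3 - <<'E'
import cv2
t=cv2.imread('pics/top0.png'); s=cv2.imread('pics/scene0.png')
cv2.imwrite('pics/c1.png',cv2.resize(t[205:325,195:300],None,fx=5,fy=5,interpolation=cv2.INTER_CUBIC))
cv2.imwrite('pics/c2.png',cv2.resize(t[190:330,340:470],None,fx=4.2857,fy=4.2857,interpolation=cv2.INTER_CUBIC))
cv2.imwrite('pics/c3.png',cv2.resize(s[190:255,200:305],None,fx=7,fy=7,interpolation=cv2.INTER_CUBIC))
cv2.imwrite('pics/c4.png',cv2.resize(s[250:355,245:400],None,fx=5,fy=5,interpolation=cv2.INTER_CUBIC))
E
```

```text
(no output)
```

View pics/c1.png

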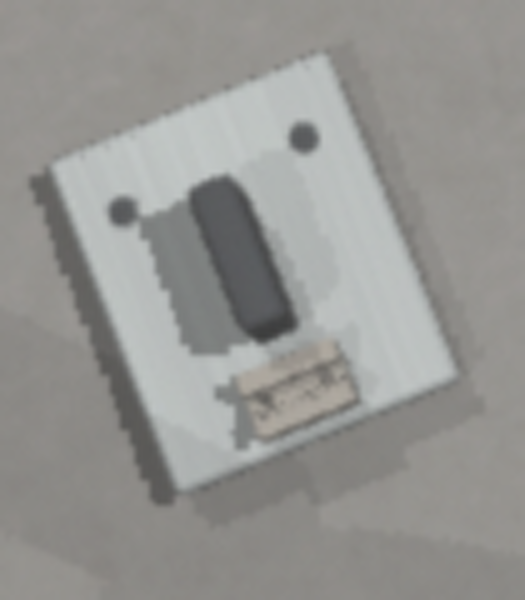

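View pics/c2.png

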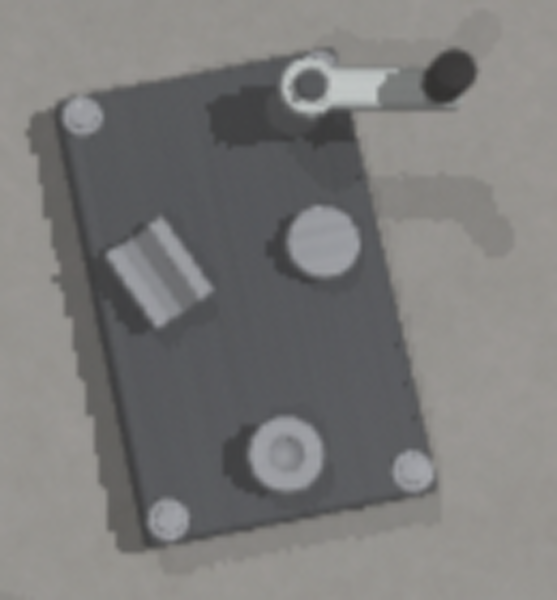

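View pics/c4.png

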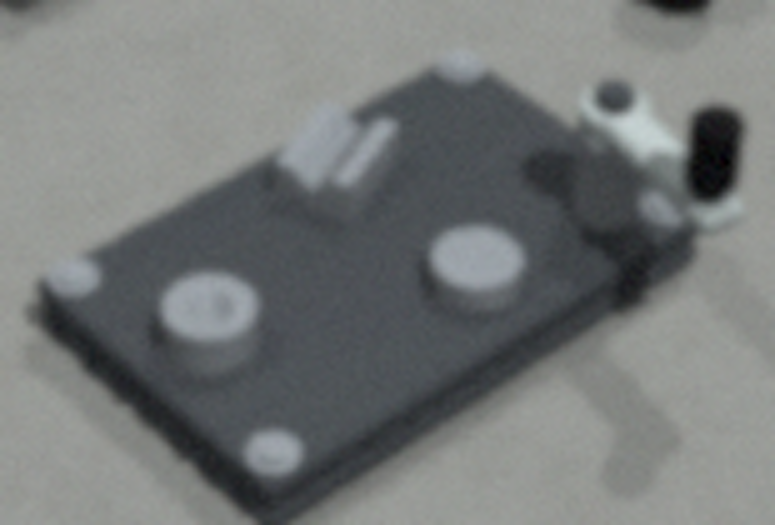

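View pics/c3.png

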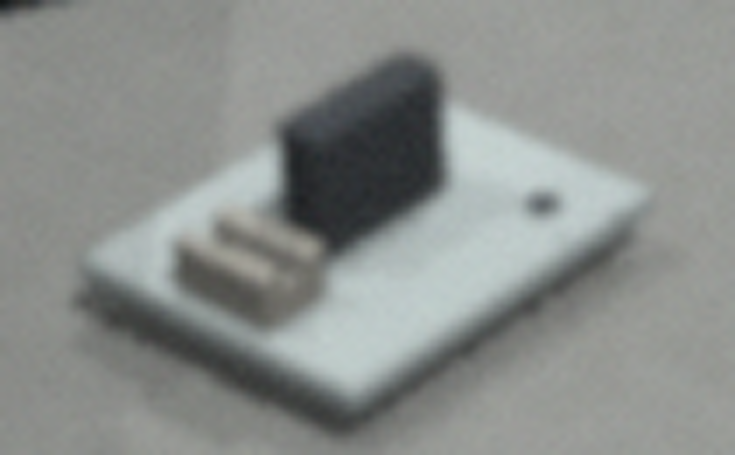

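```bash
cat > h.py <<'E'
import numpy as np,cv2,pickle
from scipy.optimize import least_squares
from plant import robot
def proj(P,X):
    rv=cv2.Rodrigues(P['R'])[0]
    return cv2.projectPoints(np.asarray(X,float).reshape(-1,1,3),rv,P['t'],P['mtx'],P['dist_coeffs'])[0][:,0]
def T(p,L):  # p=x,y,yaw ; L local pts
    L=np.asarray(L,float);c,s=np.cos(p[2]),np.sin(p[2])
    return np.c_[p[0]+c*L[:,0]-s*L[:,1],p[1]+s*L[:,0]+c*L[:,1],L[:,2]]
def ray(P,uv,z):
    n=cv2.undistortPoints(np.array([[uv]],float),P['mtx'],P['dist_coeffs'])[0,0]
    d=P['R'].T@np.r_[n,1];C=-P['R'].T@P['t'];return C+d*(z-C[2])/d[2]
E
python3 - <<'E'
from h import *
Pt=robot.camera_params('top');Ps=robot.camera_params('scene')
m=1e-3
cl=np.array([[60,-50,21],[60,50,21],[-60,50,21],[-60,-50,21]])*m
ct=np.array([[325,53],[52,165],[180,492],[457,377]])/5+[195,205]-0.4
cs_i=[2,3,0]; cs=np.array([[85,262],[345,405],[650,195]])/7+[200,190]-.43
def fc(p,w=(1,1)): return np.r_[w[0]*(proj(Pt,T(p,cl))-ct).ravel(),w[1]*(proj(Ps,T(p,cl[cs_i]))-cs).ravel()]
for w in((1,1),(1,0),(0,1)):
    r=least_squares(fc,[0.4,0.1,0.4],args=(w,));print('carrier',w,r.x.round(4),fc(r.x).round(1))
bl=np.array([[-42,0,14],[34,-32,10.3],[34,32,14],[110,56,0],[110,-56,0],[-66,-56,0],[-66,56,0]])*m
bt=np.array([[287,455],[323,242],[160,272],[58,110],[335,50],[437,490],[147,547]])/4.2857+[340,190]-.4
bs_i=[0,1,2,6,5,4]
bs=np.array([[210,307],[477,260],[338,150],[42,283],[278,490],[690,240]])/5+[245,250]-.4
def fb(p,w=(1,1)):
    L=bl+[0,0,p[3]]
    return np.r_[w[0]*(proj(Pt,T(p,L))-bt).ravel(),w[1]*(proj(Ps,T(p,L[bs_i]))-bs).ravel()]
for w in((1,1),(1,0),(0,1)):
    r=least_squares(fb,[0.4,-0.1,0.2,.026],args=(w,));print('base',w,r.x.round(4),fb(r.x).round(1))
E
```

```text
carrier (1, 1) [0.5179 0.1115 0.3689] [ 0.7 -0.8 -1.1 -0.5 -0.6  1.6  1.3  0.9 -1.3 -0.4  1.  -1.1  1.3 -0.3]
carrier (1, 0) [0.5184 0.1117 0.3724] [ 0.5 -1.2 -1.2 -0.7 -0.6  1.3  1.3  0.4 -1.  -0.4  1.4 -1.2  1.5 -0.5]
carrier (0, 1) [0.5167 0.1102 0.3622] [ 1.8 -0.1 -0.1 -0.1 -0.1  2.2  2.   1.8 -1.6 -0.   0.4 -0.5  1.2  0.3]
base (1, 1) [ 0.4913 -0.1395  0.1667  0.019 ] [-0.6  0.2 -0.2  0.4 -0.5  0.5 -1.1 -2.1  0.1 -0.6  0.3  0.8 -0.   0.7
  0.2  1.4  0.4  0.9  0.2 -0.  -1.7  0.4 -1.6  1.9  3.7 -3.8]
base (1, 0) [ 0.4932 -0.142   0.1698  0.0047] [-0.4 -0.3 -0.2  0.6  0.1  0.7 -0.3 -1.2 -0.1  0.2  0.   0.   0.8 -0.1
  2.4  9.2  2.   8.5  1.9  7.5  0.7  8.1  0.8  9.7  4.8  3.4]
base (0, 1) [ 0.5035 -0.119   0.1564 -0.0029] [-15.7  -5.8 -14.8  -4.2 -14.2  -4.7 -13.4  -6.4 -13.6  -4.  -15.6  -5.
 -14.4  -6.2   0.9   0.9  -1.    1.2   0.3   1.    0.7  -0.   -1.7  -0.2
   0.9  -2.9]
```

>>> carry_out([
  [[0,0,-0.6,-6.2],[0,0,-0.6,-6.2],[0,0,-0.6,-6.2],[0,0,-0.6,-6.2],[0,0,-0.6,-6.2],[0,0,-0.6,-6.2],[0,0,-0.6,-6.2],[-0.13,-3.68,0,0],[-0.13,-3.68,0,0],[-0.13,-3.68,0,0],[-0.13,-3.68,0,0],[-0.13,-3.68,0,0],[-0.13,-3.68,0,0],[-0.13,-3.68,0,0],[-0.13,-3.68,0,0],[-0.13,-3.68,0,0]],
])

```text
t: 1.48
tool_pos: [0.3578, 0.2488, 0.2745]
orientation: [-0.576, 3.088, -0.0]
force: [0.8, -0.3, -0.3]
opening: 0.0928
```

>>> carry_out([
  [[-1.62,-3.1,0,0],[-1.62,-3.1,0,0],[-1.62,-3.1,0,0],[-1.62,-3.1,0,0],[-1.62,-3.1,0,0],[-1.62,-3.1,0,0],[0,0,0.8,0],[0,0,0.8,0],[0,0,0.8,0],[0,0,0.8,0],[0,0,0.8,0],[0,0,0,0],[0,0,0,0]],
])

```text
t: 2.57
tool_pos: [0.5146, 0.1127, 0.2341]
orientation: [0.578, -3.087, -0.0]
force: [-0.6, -0.2, -1.1]
opening: 0.093
```

```bash
cat >> h.py <<'E'
def snap(tag,cams=('wrist',)):
    out={}
    for n in cams:
        P=robot.camera_params(n);im=robot.read_camera(n)[:,:,::-1]
        cv2.imwrite(f'pics/{n}_{tag}.png',im);pickle.dump(P,open(f'pics/{n}_{tag}.pkl','wb'));out[n]=(P,im)
    return out
def st():
    s=robot.read_state();R=cv2.Rodrigues(np.array(s['orientation']))[0]
    print('t',round(s['t'],2),'pos',np.round(s['tool_pos'],4),'head_y',round(float(np.degrees(np.arctan2(R[1,1],R[0,1]))),2),'z',R[:,2].round(4),'F',np.round(s['force'],2),'op',round(s['opening'],4),'q',np.round(s['q'],2))
    return s,R
E
python3 - <<'E'
from h import *
st();snap('a')
E
```

```text
t 2.57 pos [0.5146 0.1127 0.2341] head_y 111.19 z [-1.e-03 -1.e-04 -1.e+00] F [-0.56 -0.24 -1.07] op 0.093 q [ 0.12 -0.07  1.69  0.    1.52 -1.82]
```

View pics/wrist_a.png

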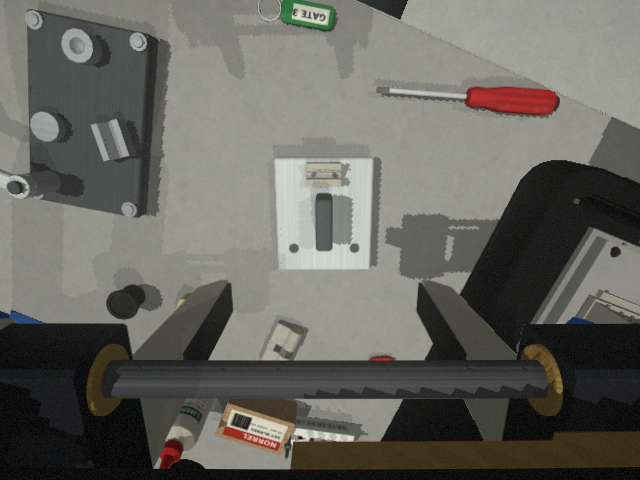

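```bash
python3 - <<'E'
import cv2
t=cv2.imread('pics/wrist_a.png')
cv2.imwrite('pics/d1.png',cv2.resize(t[150:280,265:385],None,fx=4.5,fy=4.5,interpolation=cv2.INTER_CUBIC))
cv2.imwrite('pics/d2.png',cv2.resize(t[0:225,0:170],None,fx=2.6,fy=2.6,interpolation=cv2.INTER_CUBIC))
E
```

```text
(no output)
```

View pics/d1.png

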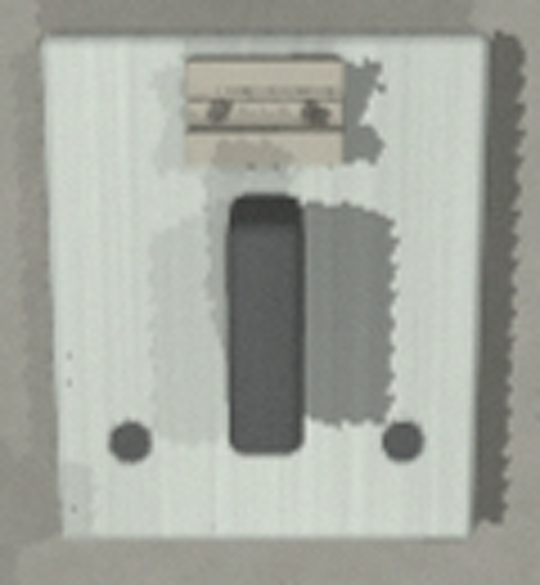

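View pics/d2.png

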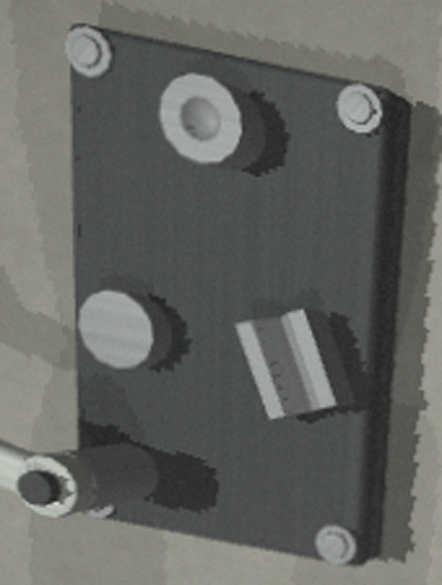

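```bash
python3 - <<'E'
from h import *
P=pickle.load(open('pics/wrist_a.pkl','rb'));m=1e-3
cl=np.array([[-60,-50,21],[-60,50,21],[60,50,21],[60,-50,21],[34,-32,21],[34,32,21]])*m
u=np.array([[43,37],[489,37],[470,537],[62,537],[130,442],[403,442]])/4.5+[265,150]-.4
f=lambda p:(proj(P,T(p,cl))-u).ravel()
r=least_squares(f,[.52,.11,.37]);print('carrier',r.x.round(4),np.degrees(r.x[2]),f(r.x).round(1))
f2=lambda p:(proj(P,T(p,cl+[0,0,p[3]]))-u).ravel()
r=least_squares(f2,[.52,.11,.37,0]);print('carrier',r.x.round(4),f2(r.x).round(1))
bl=np.array([[-42,0,14],[34,-32,10.3],[34,32,14],[-66,-56,0],[-66,56,0]])*m
ub=np.array([[201,118],[116,329],[287,363],[72,27],[383,88]])/2.6+[0,0]-.3
g=lambda p:(proj(P,T(p,bl+[0,0,p[3]]))-ub).ravel()
r=least_squares(g,[.49,-.14,.17,.02]);print('base',r.x.round(4),np.degrees(r.x[2]),g(r.x).round(1))
for h in(.02,.026,.032):
    g2=lambda p:(proj(P,T(p,bl+[0,0,h]))-ub).ravel()
    r=least_squares(g2,[.49,-.14,.17]);print('base',h,r.x.round(4),g2(r.x).round(1))
E
```

```text
carrier [0.5181 0.1127 0.3695] 21.172341444658244 [-1.1 -0.9  1.1 -0.9  1.   1.5 -0.9  1.5  0.1 -0.3 -0.2 -0.3]
carrier [ 0.5195  0.1132  0.3695 -0.0061] [-0.2  0.1  0.2  0.1  0.2  0.6 -0.1  0.6  0.6 -0.8 -0.7 -0.8]
base [ 0.4921 -0.1452  0.1766  0.0126] 10.120343610373062 [-0.1  1.3  1.3 -0.4 -0.4 -0.7 -1.4 -0.8  0.7  0.5]
base 0.02 [ 0.4916 -0.1405  0.177 ] [-0.2  0.9  0.6  0.8  0.2  0.8 -2.6 -1.9  2.  -0.2]
base 0.026 [ 0.4911 -0.1367  0.1773] [-0.3  0.6 -0.   1.8  0.7  2.  -3.6 -2.9  3.2 -0.8]
base 0.032 [ 0.4907 -0.1328  0.1775] [-0.4  0.2 -0.6  2.9  1.2  3.3 -4.6 -3.9  4.3 -1.3]
```

>>> carry_out([
  [[-0.33,-0.13,2,0],[0,0,2,0],[0,0,2,0],[0,0,2,0],[0,0,2,0],[0,0,2,0],[0,0,2,0],[0,0,2,0],[0,0,1.5,0],[0,0,1,0],[0,0,0,0],[0,0,0,0]],
], claw=6)

```text
t: 3.62
tool_pos: [0.519, 0.1122, 0.05]
orientation: [0.576, -3.088, 0.0]
force: [-0.6, -0.6, -0.9]
opening: 0.0595
```

```bash
python3 - <<'E'
from h import *
st();snap('b',('wrist','scene'))
E
```

```text
t 3.62 pos [0.519  0.1122 0.05  ] head_y 111.14 z [-1.e-04 -0.e+00 -1.e+00] F [-0.62 -0.62 -0.89] op 0.0595 q [ 0.12  0.11  1.85 -0.    1.17 -1.82]
```

View pics/wrist_b.png

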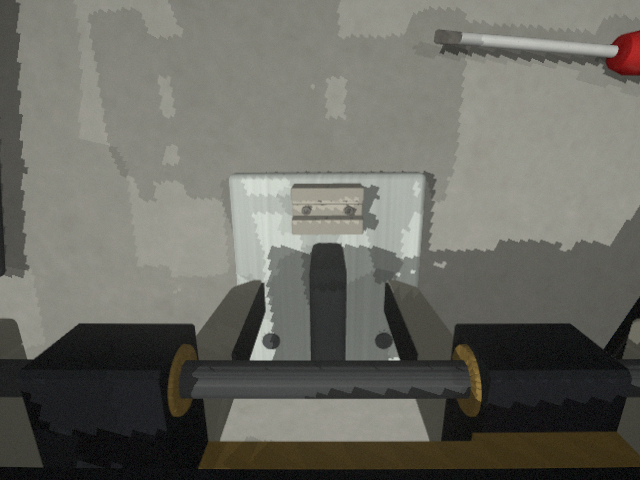

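>>> carry_out([
  [[0,0,0.5,0],[0,0,0.4,0],[0,0,0,0]],
])

```text
t: 3.97
tool_pos: [0.5187, 0.112, 0.0402]
orientation: [0.576, -3.088, -0.0]
force: [-0.8, 0.2, -0.4]
opening: 0.06
```

>>> carry_out([
  [[0,0,0,0],[0,0,0,0],[0,0,0,0],[0,0,0,0],[0,0,0,0],[0,0,0,0],[0,0,0,0],[0,0,0,0],[0,0,0,0],[0,0,0,0]],
], claw=0, grip_force=30)

```text
t: 4.8
tool_pos: [0.519, 0.1121, 0.0407]
orientation: [-0.576, 3.088, 0.0]
force: [-0.8, 1.3, 0.8]
opening: 0.0157
```

```bash
python3 - <<'E'
from h import *
st();d=snap('c')['wrist'][1]
cv2.imwrite('pics/d3.png',cv2.resize(d[150:380,210:450],None,fx=3,fy=3,interpolation=cv2.INTER_CUBIC)[:600])
E
```

```text
t 4.8 pos [0.519  0.1121 0.0407] head_y 111.13 z [ 2.e-04  0.e+00 -1.e+00] F [-0.76  1.29  0.77] op 0.0157 q [ 0.12  0.13  1.86  0.    1.15 -1.82]
```

View pics/d3.png

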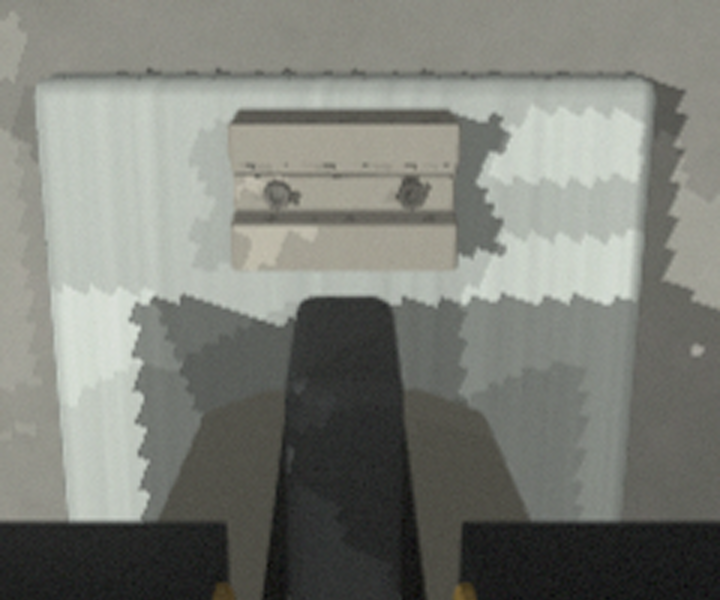

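```bash
python3 - <<'E'
from h import *
P=pickle.load(open('pics/wrist_c.pkl','rb'));m=1e-3
s,R=st()
# edge at x=-60 top, left and right edges points
for uv in [(36,80),(655,78),(345,78)]:
    X=ray(P,np.array(uv)/3+[210,150]-.33,.021); d=R.T@(X-s['tool_pos']); print((d*1e3).round(1))
for uv in [(232,122),(458,122),(234,270),(456,270)]:  # jaw block top (z 37): x -? , y+-17
    X=ray(P,np.array(uv)/3+[210,150]-.33,.037); d=R.T@(X-s['tool_pos']); print('blk',(d*1e3).round(1))
E
```

```text
t 4.85 pos [0.519  0.1121 0.0407] head_y 111.13 z [ 1.e-04  1.e-04 -1.e+00] F [0.09 0.38 0.82] op 0.0157 q [ 0.12  0.13  1.86  0.    1.15 -1.82]
[ 60.4 -49.3  19.7]
[60.7 48.3 19.7]
[60.7 -0.5 19.7]
blk [ 56.3 -16.9   3.7]
blk [56.3 15.8  3.7]
blk [ 33.9 -17.3   3.7]
blk [33.9 16.1  3.7]
```

>>> carry_out([
  [[0,0,-0.5,0],[0,0,-1.5,0],[0,0,-2.6,0],[0,0,-2.6,0],[0,0,-2.6,0],[0,0,-2.6,0],[-0.29,-2.43,0,2.26],[0,0,0,2.26],[0,0,0,2.26],[0,0,0,2.26],[0,0,0,2.26],[0,0,0,0]],
])

```text
t: 5.85
tool_pos: [0.5298, 0.0902, 0.1641]
orientation: [0.266, -3.129, 0.0]
force: [0.4, -0.4, -3.0]
opening: 0.0159
```

```bash
python3 - <<'E'
from h import *
st()
E
```

```text
t 5.85 pos [0.5298 0.0902 0.1641] head_y 99.7 z [-1.4e-03 -2.0e-04 -1.0e+00] F [ 0.39 -0.44 -2.96] op 0.0159 q [ 0.07  0.01  1.75 -0.    1.39 -1.67]
```

>>> carry_out([
  [[-0.25,-2.43,0,0],[-0.25,-2.43,0,0],[-0.25,-2.43,0,0],[-0.25,-2.43,0,0],[-0.25,-2.43,0,0],[-0.25,-2.43,0,0],[-0.25,-2.43,0,0],[-0.25,-2.43,0,0],[-0.25,-2.43,0,0],[0,0,0,0],[0,0,0,0],[0,0,0,0]],
])

```text
t: 6.85
tool_pos: [0.5894, -0.121, 0.1641]
orientation: [0.269, -3.129, -0.001]
force: [-0.1, 0.6, -3.6]
opening: 0.0162
```

```bash
python3 - <<'E'
from h import *
s,R=st();o=snap('d',('wrist','scene'));d=o['wrist'][1]
pickle.dump((s,R),open('pics/d.st','wb'))
cv2.imwrite('pics/d4.png',cv2.resize(d[0:200,225:425],None,fx=3,fy=3,interpolation=cv2.INTER_CUBIC))
E
```

```text
t 6.85 pos [ 0.5894 -0.121   0.1641] head_y 99.84 z [-1.2e-03  7.0e-04 -1.0e+00] F [-0.12  0.63 -3.61] op 0.0162 q [-0.29  0.18  1.56  0.    1.4  -2.03]
```

View pics/wrist_d.png

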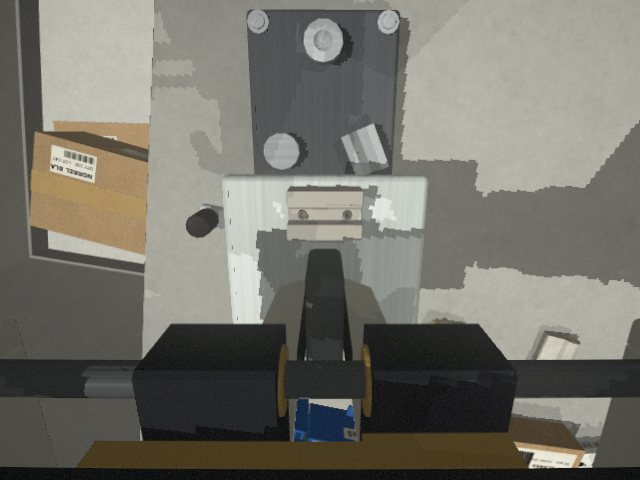

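View pics/d4.png

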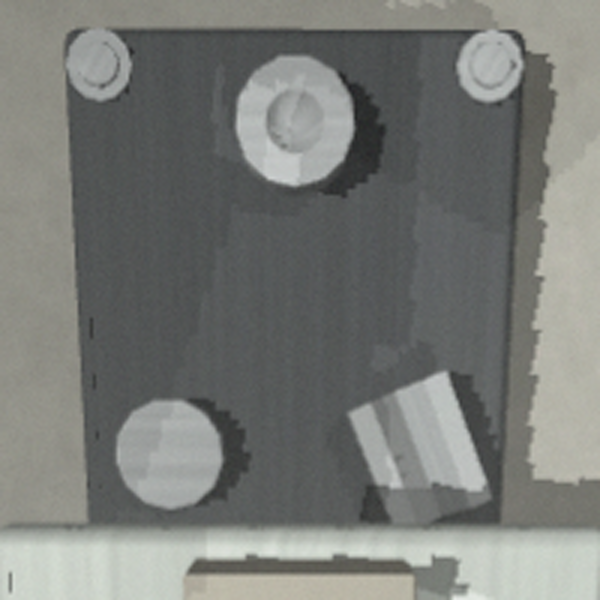

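```bash
python3 - <<'E'
from h import *
P=pickle.load(open('pics/wrist_d.pkl','rb'));s,R=pickle.load(open('pics/d.st','rb'));m=1e-3
L=np.array([[-42,0,14],[-42,-14,14],[-42,14,14],[34,-32,10.3],[34,-46,10.3],[34,-18,10.3],[34,32,14],[-66,-56,0],[-66,56,0]])*m
u=np.array([[295.5,121],[236,121],[355,121],[169.5,453.5],[116,453.5],[223,453.5],[419,452.5],[67,30],[522,30]])/3+[225,0]-.33
w=np.repeat([1,1,1,1,1,1,1,.3,.3],2)
def rep(f,x0,n):
    r=least_squares(f,x0);p=r.x
    d=R.T@(np.r_[p[:2],0]-s['tool_pos']);print(n,p.round(4),'yawdeg',np.degrees(p[2]).round(2),'base in tool mm',(d*1e3).round(1),f(p).round(1));return p
rep(lambda p:w*(proj(P,T(p,L+[0,0,p[3]]))-u).ravel(),[.49,-.14,.17,.025],'free')
for h in (.018,.02,.022,.024,.026):rep(lambda p:w*(proj(P,T(p,L+[0,0,h]))-u).ravel(),[.49,-.14,.17],h)
# carrier edge in this image
for uv in [(8,527)]: pass
E
```

```text
free [ 0.4908 -0.14    0.1685  0.0196] yawdeg 9.66 base in tool mm [100.3  -2.  164.2] [-0.2  0.2 -0.3  0.1 -0.2  0.3  0.1 -0.3 -0.2 -0.4  0.4 -0.3  0.4  0.5
 -0.4 -0.5  0.5 -0.3]
0.018 [ 0.4906 -0.1401  0.1687] yawdeg 9.66 base in tool mm [100.4  -2.1 164.2] [-0.3  0.5 -0.2  0.5 -0.4  0.6  0.3 -0.6  0.1 -0.6  0.5 -0.6  0.1  0.2
 -0.3 -0.3  0.4 -0.2]
0.02 [ 0.4908 -0.14    0.1685] yawdeg 9.65 base in tool mm [100.2  -2.  164.2] [-0.2  0.1 -0.3  0.1 -0.1  0.2  0.1 -0.2 -0.3 -0.3  0.4 -0.2  0.5  0.6
 -0.4 -0.5  0.6 -0.4]
0.022 [ 0.491  -0.1399  0.1683] yawdeg 9.64 base in tool mm [100.   -2.  164.2] [-0.1 -0.3 -0.4 -0.3  0.1 -0.2 -0.2  0.1 -0.6  0.1  0.3  0.2  0.8  1.
 -0.6 -0.7  0.8 -0.5]
0.024 [ 0.4912 -0.1398  0.1681] yawdeg 9.63 base in tool mm [ 99.8  -1.9 164.2] [-0.  -0.7 -0.4 -0.7  0.3 -0.6 -0.4  0.5 -1.   0.5  0.2  0.6  1.2  1.4
 -0.7 -0.9  1.  -0.7]
0.026 [ 0.4913 -0.1397  0.1679] yawdeg 9.62 base in tool mm [ 99.6  -1.9 164.2] [ 0.1 -1.1 -0.5 -1.1  0.6 -1.  -0.6  0.9 -1.3  0.9  0.1  1.   1.5  1.8
 -0.9 -1.1  1.1 -0.9]
```

>>> carry_out([
  [[1,0,0,0],[2,0,0,0],[2,0,0,0],[2,0,0,0],[2,-0.15,0,0],[0.96,0,0,0],[0,0,0,0.35],[0,0,1,0],[0,0,2,0],[0,0,2,0],[0,0,1.4,0],[0,0,1,0],[0,0,0,0],[0,0,0,0],[0,0,0,0]],
])

```text
t: 8.2
tool_pos: [0.493, -0.1399, 0.0915]
orientation: [-0.26, 3.13, -0.001]
force: [-0.4, -0.0, -4.8]
opening: 0.0159
```

```bash
python3 - <<'E'
from h import *
s,R=st();o=snap('e',('wrist','scene'));d=o['scene'][1]
pickle.dump((s,R),open('pics/e.st','wb'))
cv2.imwrite('pics/e4.png',cv2.resize(d[210:360,240:420],None,fx=4,fy=4,interpolation=cv2.INTER_CUBIC))
b=np.array([.4908,-.1400]);print(R.T@(np.r_[b,0]-s['tool_pos'])*1e3)
E
```

```text
t 8.2 pos [ 0.493  -0.1399  0.0915] head_y 99.49 z [ 1.3e-03 -5.0e-04 -1.0e+00] F [-0.41 -0.04 -4.79] op 0.0159 q [-0.38  0.01  1.88  0.    1.25 -2.11]
[ 2.28150528  0.27648583 91.50341746]
```

View pics/wrist_e.png

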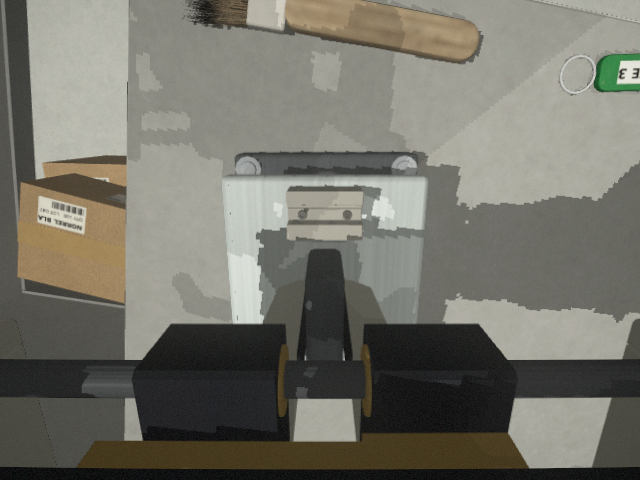

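View pics/e4.png

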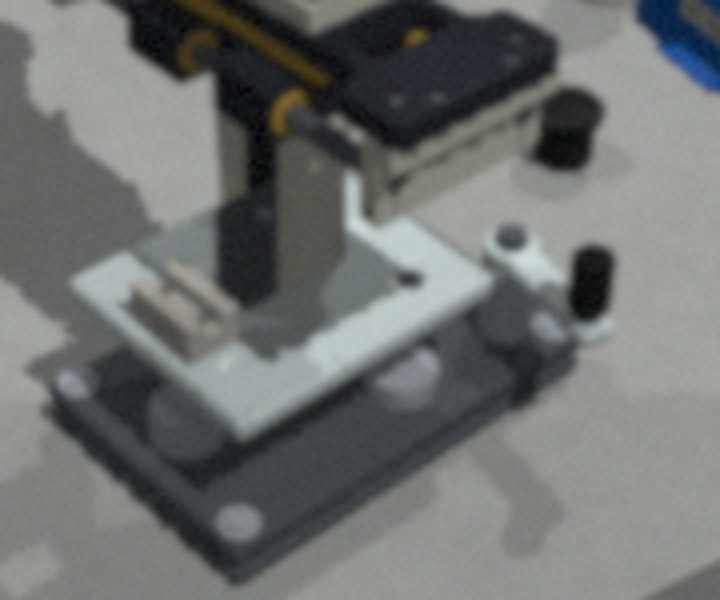

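>>> carry_out([
  [[0.17,0.08,0,0],[0,0,0,0],[0,0,0,0],[0,0,0,0],[0,0,0,0]],
])

```text
t: 8.72
tool_pos: [0.4903, -0.1393, 0.0908]
orientation: [-0.259, 3.131, -0.0]
force: [-0.2, 0.1, -3.9]
opening: 0.0157
```

```bash
python3 - <<'E'
from h import *
s,R=st();o=snap('f');d=o['wrist'][1]
pickle.dump((s,R),open('pics/f.st','wb'))
cv2.imwrite('pics/f4.png',cv2.resize(d[140:260,215:435],None,fx=3.5,fy=3.5,interpolation=cv2.INTER_CUBIC))
b=np.array([.4908,-.1400]);print(R.T@(np.r_[b,0]-s['tool_pos'])*1e3)
E
```

```text
t 8.72 pos [ 0.4903 -0.1393  0.0908] head_y 99.47 z [ 3.e-04 -1.e-04 -1.e+00] F [-0.17  0.05 -3.89] op 0.0157 q [-0.38  0.    1.89 -0.    1.25 -2.11]
[-0.38554312 -0.78791643 90.81602051]
```

View pics/f4.png

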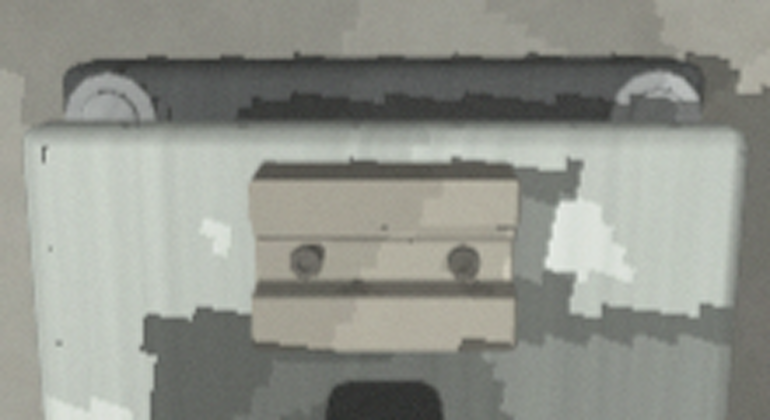

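```bash
python3 - <<'E'
from h import *
P=pickle.load(open('pics/wrist_f.pkl','rb'));s,R=pickle.load(open('pics/f.st','rb'))
tz=s['tool_pos'][2]
def tl(uv,z): return (R.T@(ray(P,np.array(uv)/3.5+[215,140]-.36,z)-s['tool_pos'])*1e3).round(1)
for h in(.0195,.022,.025): print(h,'plate edge',tl((384,60),h),'L',tl((65,80),h),'R',tl((703,80),h))
print('carrier',tl((26,130),tz-.0197),tl((742,130),tz-.0197),'edge',tl((384,123),tz-.0197))
st()
E
```

```text
0.0195 plate edge [65.8 -0.9 71.3] L [ 62.5 -56.4  71.3] R [62.5 54.5 71.3]
0.022 plate edge [66.  -0.9 68.8] L [ 62.7 -55.7  68.8] R [62.7 53.9 68.8]
0.025 plate edge [66.2 -0.9 65.8] L [ 62.9 -55.   65.8] R [62.9 53.1 65.8]
carrier [ 60.1 -49.4  19.7] [60.  47.5 19.7] edge [61.  -0.9 19.7]
t 8.77 pos [ 0.4902 -0.1393  0.0907] head_y 99.47 z [ 2.e-04 -1.e-04 -1.e+00] F [-0.37  0.5  -3.81] op 0.016 q [-0.38  0.    1.89  0.    1.25 -2.11]
```

>>> carry_out([
  [[-0.1,-0.01,0,0],[0,0,0.5,0],[0,0,0.5,0],[0,0,0.3,0],[0,0,0,0],[0,0,0,0],[0,0,0,0],[0,0,0,0]],
])

```text
t: 9.43
tool_pos: [0.4914, -0.1392, 0.0778]
orientation: [-0.259, 3.131, -0.0]
force: [0.1, 0.7, -3.8]
opening: 0.0161
```

```bash
python3 - <<'E'
from h import *
s,R=st()
b=np.array([.4908,-.1400]);print(R.T@(np.r_[b,0]-s['tool_pos'])*1e3)
E
```

```text
t 9.43 pos [ 0.4914 -0.1392  0.0778] head_y 99.47 z [ 3.e-04 -1.e-04 -1.e+00] F [ 0.06  0.74 -3.83] op 0.0161 q [-0.38  0.02  1.89 -0.    1.22 -2.11]
[ 0.6983218  -0.64869668 77.82314051]
```

>>> carry_out([
  [[0,0,0.1,0],[0,0,0.1,0],[0,0,0.1,0],[0,0,0.1,0],[0,0,0,0],[0,0,0,0],[0,0,0,0]],
])

```text
t: 10.02
tool_pos: [0.4912, -0.1392, 0.0736]
orientation: [0.259, -3.131, 0.0]
force: [-0.0, 0.1, -3.0]
opening: 0.0161
```

>>> carry_out([
  [[0,0,0.05,0],[0,0,0.05,0],[0,0,0.05,0],[0,0,0,0],[0,0,0,0]],
])

```text
t: 10.43
tool_pos: [0.4912, -0.1392, 0.0721]
orientation: [0.259, -3.131, -0.0]
force: [0.0, -0.3, -4.5]
opening: 0.0157
```

```bash
python3 - <<'E'
from h import *
st()
E
```

```text
t 10.43 pos [ 0.4912 -0.1392  0.0721] head_y 99.47 z [-1.e-04  0.e+00 -1.e+00] F [ 0.04 -0.32 -4.53] op 0.0157 q [-0.38  0.03  1.9   0.    1.21 -2.11]
```

>>> carry_out([
  [[0,0,0.05,0],[0,0,0.03,0],[0,0,0,0],[0,0,0,0]],
])

```text
t: 10.77
tool_pos: [0.4914, -0.1392, 0.0717]
orientation: [-0.259, 3.13, -0.0]
force: [-0.7, 0.5, 0.2]
opening: 0.0157
```

>>> carry_out([
  [[0,0,0.03,0],[0,0,0,0],[0,0,0,0]],
])

```text
t: 11.02
tool_pos: [0.4915, -0.1392, 0.0716]
orientation: [-0.259, 3.13, -0.0]
force: [-2.4, 0.7, 5.1]
opening: 0.0161
```

>>> carry_out([
  [[0.03,0,0,0],[0,0,0,0],[0,0,0,0]],
])

```text
t: 11.27
tool_pos: [0.4915, -0.1392, 0.0716]
orientation: [-0.259, 3.13, -0.0]
force: [-0.1, 1.9, 6.0]
opening: 0.0158
```

```bash
python3 - <<'E'
from h import *
s,R=st();print(R.T@np.array(s['force']),np.round(s['wrist_torque'],3));st()
E
```

```text
t 11.27 pos [ 0.4915 -0.1392  0.0716] head_y 99.48 z [ 1.2e-03 -2.0e-04 -1.0e+00] F [-0.07  1.91  6.05] op 0.0158 q [-0.38  0.03  1.9   0.    1.21 -2.11]
[-0.24834161  1.89650688 -6.04710781] [0.448 0.319 0.017]
t 11.27 pos [ 0.4915 -0.1392  0.0716] head_y 99.48 z [ 1.2e-03 -2.0e-04 -1.0e+00] F [-0.07  1.91  6.05] op 0.0158 q [-0.38  0.03  1.9   0.    1.21 -2.11]
```

>>> carry_out([
  [[0,0,0.03,0],[0,0,0,0],[0,0,0,0]],
])

```text
t: 11.52
tool_pos: [0.4915, -0.1392, 0.0715]
orientation: [-0.259, 3.13, -0.0]
force: [-1.3, 1.3, 7.9]
opening: 0.0157
```

```bash
python3 - <<'E'
from h import *
s,R=st();print(np.round(s['wrist_torque'],3));o=snap('g',('wrist','scene'));d=o['scene'][1]
cv2.imwrite('pics/g4.png',cv2.resize(d[210:360,240:420],None,fx=4,fy=4,interpolation=cv2.INTER_CUBIC))
E
```

```text
t 11.52 pos [ 0.4915 -0.1392  0.0715] head_y 99.48 z [ 1.1e-03 -2.0e-04 -1.0e+00] F [-1.29  1.33  7.93] op 0.0157 q [-0.38  0.03  1.9   0.    1.21 -2.11]
[0.496 0.561 0.026]
```

View pics/g4.png

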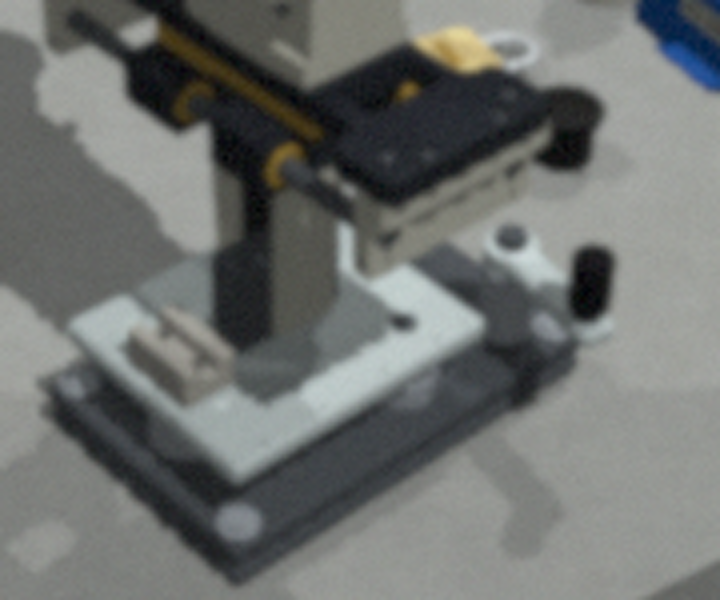

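>>> carry_out([
  [[0,0,-0.06,0],[0,0,0,0],[0,0,0,0]],
])

```text
t: 11.87
tool_pos: [0.4914, -0.1393, 0.0716]
orientation: [-0.259, 3.13, -0.0]
force: [1.0, 1.5, 2.8]
opening: 0.016
```

>>> carry_out([
  [[0,0,0,0],[0,0,0,0],[0,0,0,0],[0,0,0,0],[0,0,0,0],[0,0,0,0]],
], claw=5)

```text
t: 12.37
tool_pos: [0.4907, -0.1392, 0.0712]
orientation: [0.259, -3.131, -0.0]
force: [-0.6, 0.5, 1.1]
opening: 0.0489
```

```bash
python3 - <<'E'
from h import *
s,R=st();print(np.round(s['wrist_torque'],3));o=snap('h',('wrist',));d=o['wrist'][1];pickle.dump((s,R),open('pics/h.st','wb'))
cv2.imwrite('pics/h4.png',cv2.resize(d[140:360,215:435],None,fx=2.7,fy=2.7,interpolation=cv2.INTER_CUBIC))
E
```

```text
t 12.37 pos [ 0.4907 -0.1392  0.0712] head_y 99.47 z [-4.e-04  1.e-04 -1.e+00] F [-0.57  0.46  1.11] op 0.0489 q [-0.38  0.03  1.9  -0.    1.21 -2.11]
[ 0.006 -0.017 -0.035]
```

View pics/h4.png

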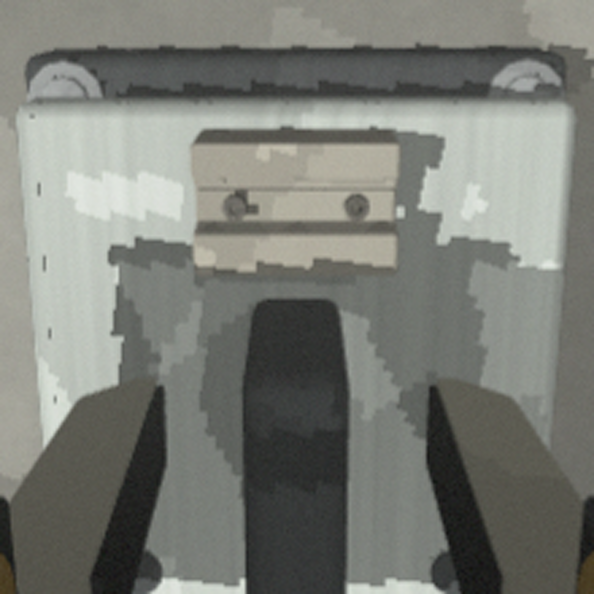

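>>> carry_out([
  [[0,0,-1,0],[0,0,-2,0],[0,0,-2,0],[0,0,-0.6,0],[0,0,0,0],[0,0,0,0]],
])

```text
t: 12.92
tool_pos: [0.4911, -0.1393, 0.1275]
orientation: [-0.259, 3.13, -0.001]
force: [-0.6, -0.4, 0.1]
opening: 0.0498
```

>>> carry_out([
  [[0,0,0,0],[0,0,0,0],[0,0,0,0],[0,0,0,0],[0,0,0,0],[0,0,0,0],[0,0,0,0],[0,0,0,0]],
], claw=0, grip_force=10)

```text
t: 13.58
tool_pos: [0.4909, -0.1392, 0.1273]
orientation: [0.259, -3.131, -0.0]
force: [0.3, 0.7, -0.0]
opening: 0.0022
```

```bash
python3 - <<'E'
from h import *
s,R=st();print(np.round(s['wrist_torque'],3));snap('i',('wrist','scene'));
E
```

```text
t 13.58 pos [ 0.4909 -0.1392  0.1273] head_y 99.47 z [-0.  0. -1.] F [ 0.33  0.7  -0.04] op 0.0022 q [-0.38 -0.04  1.86  0.    1.32 -2.11]
[ 0.036 -0.011  0.034]
```

View pics/wrist_i.png

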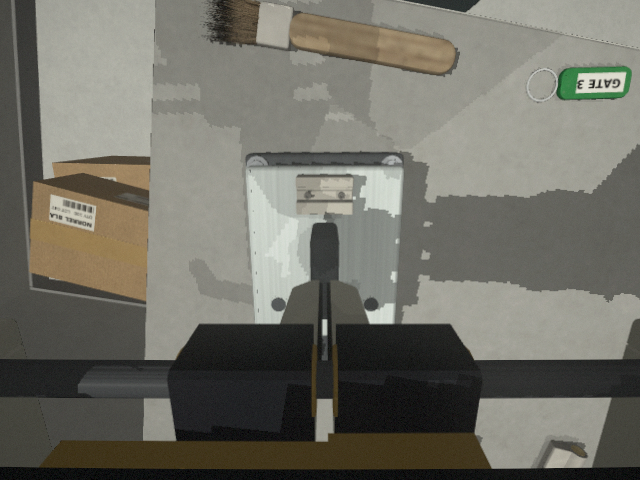

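>>> carry_out([
  [[0,0,0.6,0],[0,0,0.6,0],[0,0,0.5,0],[0,0,0.2,0],[0,0,0,0],[0,0,0,0],[0,0,0,0]],
])

```text
t: 14.27
tool_pos: [0.491, -0.1393, 0.1085]
orientation: [-0.259, 3.131, -0.0]
force: [0.1, -0.3, 0.0]
opening: 0.0009
```

>>> carry_out([
  [[0,0,0.05,0],[0,0,0.05,0],[0,0,0.03,0],[0,0,0,0],[0,0,0,0],[0,0,0,0]],
])

```text
t: 14.77
tool_pos: [0.4909, -0.1392, 0.1071]
orientation: [-0.259, 3.131, -0.0]
force: [-0.7, 0.4, -1.2]
opening: 0.0006
```

>>> carry_out([
  [[0,0,0.05,0],[0,0,0.03,0],[0,0,0,0],[0,0,0,0]],
])

```text
t: 15.1
tool_pos: [0.4909, -0.1392, 0.1062]
orientation: [0.259, -3.131, 0.0]
force: [0.3, -0.3, 0.2]
opening: 0.0004
```

>>> carry_out([
  [[0,0,0.03,0],[0,0,0.02,0],[0,0,0,0],[0,0,0,0]],
])

```text
t: 15.43
tool_pos: [0.491, -0.1393, 0.1059]
orientation: [-0.259, 3.131, -0.0]
force: [-1.0, 0.4, 3.5]
opening: 0.0006
```

>>> carry_out([
  [[0,0,0.03,0],[0,0,0,0],[0,0,0,0]],
])

```text
t: 15.68
tool_pos: [0.4911, -0.1393, 0.1059]
orientation: [-0.259, 3.131, -0.0]
force: [-1.3, 0.4, 5.6]
opening: 0.0007
```

```bash
python3 - <<'E'
from h import *
s,R=st();print(np.round(s['wrist_torque'],3))
E
```

```text
t 15.68 pos [ 0.4911 -0.1393  0.1059] head_y 99.48 z [ 3.e-04 -2.e-04 -1.e+00] F [-1.34  0.41  5.58] op 0.0007 q [-0.38 -0.01  1.87 -0.    1.28 -2.11]
[0.165 0.296 0.026]
```

>>> carry_out([
  [[0,0,0.04,0],[0,0,0,0],[0,0,0,0]],
])

```text
t: 15.93
tool_pos: [0.4911, -0.1393, 0.1058]
orientation: [-0.259, 3.13, -0.001]
force: [-2.9, 0.4, 8.0]
opening: 0.0008
```

>>> carry_out([
  [[0,0,0.04,0],[0,0,0,0],[0,0,0,0]],
])

```text
t: 16.18
tool_pos: [0.4912, -0.1393, 0.1058]
orientation: [-0.259, 3.13, -0.001]
force: [-4.3, 2.0, 10.8]
opening: 0.0003
```

>>> carry_out([
  [[0.02,0,0.01,0],[0,0,0,0],[0,0,0,0],[0,0,0,0],[0,0,0,0],[0,0,0,0],[0,0,0,0],[0,0,0,0],[0,0,0,0],[0,0,0,0]],
])

```text
t: 17.02
tool_pos: [0.4912, -0.1394, 0.1058]
orientation: [-0.259, 3.13, -0.001]
force: [-4.3, 0.8, 11.6]
opening: 0.0006
```

```bash
python3 - <<'E'
from h import *
s,R=st();print(np.round(s['wrist_torque'],3));o=snap('j',('scene','wrist'));d=o['scene'][1]
cv2.imwrite('pics/j4.png',cv2.resize(d[210:360,240:420],None,fx=4,fy=4,interpolation=cv2.INTER_CUBIC))
E
```

```text
t 17.02 pos [ 0.4912 -0.1394  0.1058] head_y 99.48 z [ 1.e-03 -4.e-04 -1.e+00] F [-4.34  0.81 11.63] op 0.0006 q [-0.38 -0.01  1.88  0.    1.28 -2.11]
[0.345 0.785 0.038]
```

View pics/j4.png

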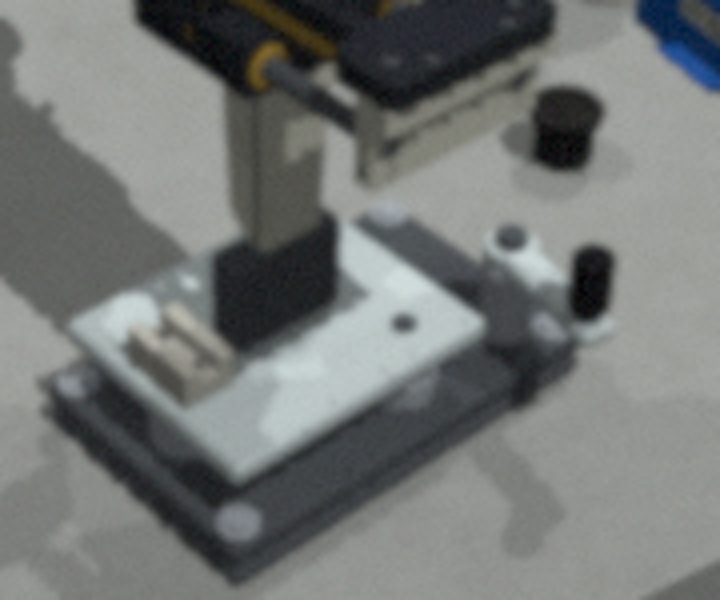

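View pics/wrist_j.png

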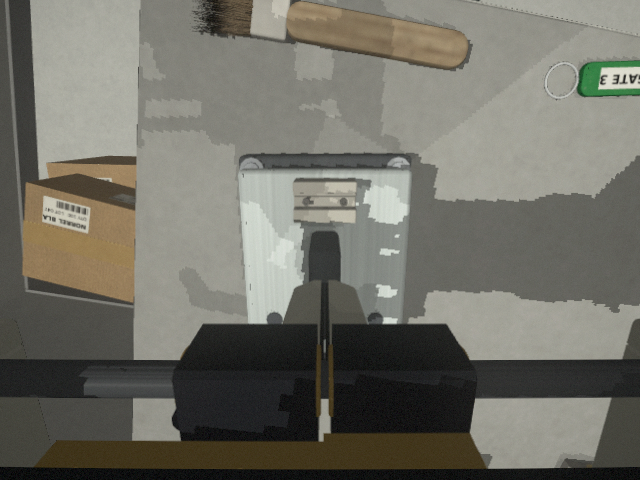

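>>> carry_out([
  [[0,0,-0.1,0],[0,0,-0.5,0],[0,0,-2,0],[0,0,-2,0],[0,0,-1.4,0],[-1.46,-1.37,0,0],[-1.46,-1.37,0,0],[-1.46,-1.37,0,0],[-1.46,-1.37,0,0],[-1.46,-1.37,0,0],[-1.46,-1.37,0,0]],
])

```text
t: 18.03
tool_pos: [0.5913, -0.2064, 0.1643]
orientation: [0.259, -3.131, -0.0]
force: [-0.3, -0.2, 0.2]
opening: 0.0004
```

>>> carry_out([
  [[0,0,0,7],[0,0,0,7],[0,0,0,7],[0,0,0,7],[0,0,0,7],[0,0,0,7],[0,0,0,7],[0,0,0,7],[0,0,0,7],[0,0,0,7],[0,0,0,7],[0,0,0,7],[0,0,0,6],[0,0,0,0],[0,0,0,0],[0,0,0,0]],
], claw=4)

```text
t: 19.37
tool_pos: [0.5906, -0.2059, 0.1644]
orientation: [-2.026, -2.401, 0.0]
force: [-0.5, 0.0, 0.1]
opening: 0.0401
```

```bash
python3 - <<'E'
from h import *
s,R=st();o=snap('k',('scene','wrist','top'));pickle.dump((s,R),open('pics/k.st','wb'))
P=robot.camera_params('top');print(ray(P,(445,207),.09),ray(P,(440,211),.066))
d=o['top'][1];cv2.imwrite('pics/k4.png',cv2.resize(d[180:340,330:490],None,fx=3.7,fy=3.7,interpolation=cv2.INTER_CUBIC))
E
```

```text
t 19.37 pos [ 0.5906 -0.2059  0.1644] head_y 9.68 z [-2.e-04  1.e-04 -1.e+00] F [-0.46  0.05  0.09] op 0.0401 q [-0.42  0.24  1.49  0.    1.41 -0.59]
[ 0.58098023 -0.20498536  0.09      ] [ 0.58016122 -0.20210159  0.066     ]
```

View pics/wrist_k.png

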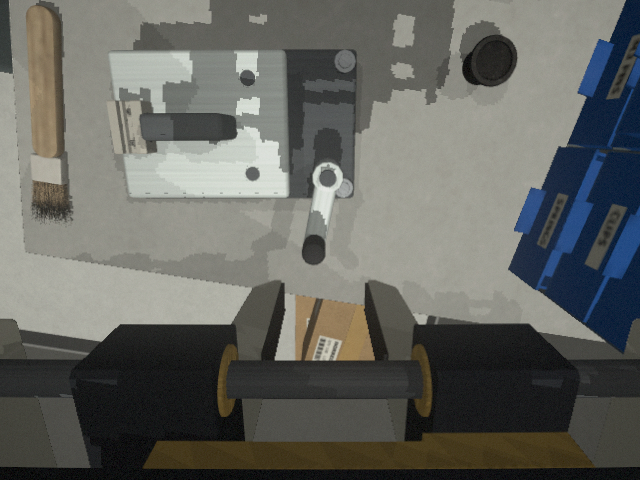

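View pics/k4.png

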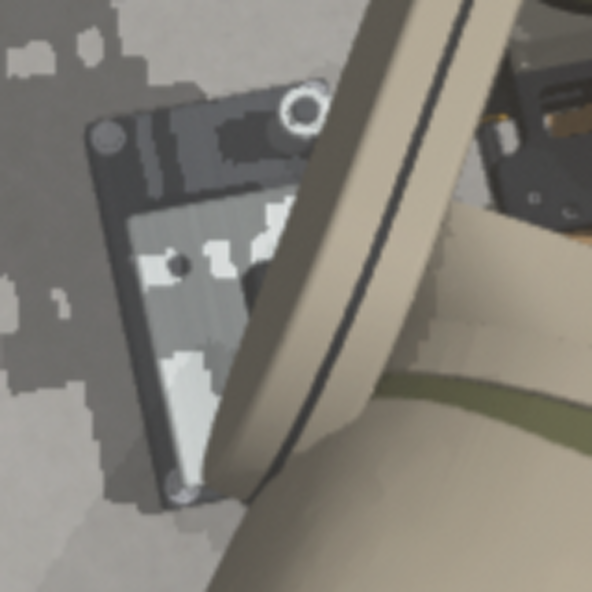

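```bash
python3 - <<'E'
import cv2
t=cv2.imread('pics/wrist_k.png')
cv2.imwrite('pics/k5.png',cv2.resize(t[40:280,100:370],None,fx=2.5,fy=2.5,interpolation=cv2.INTER_CUBIC))
E
```

```text
(no output)
```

View pics/k5.png

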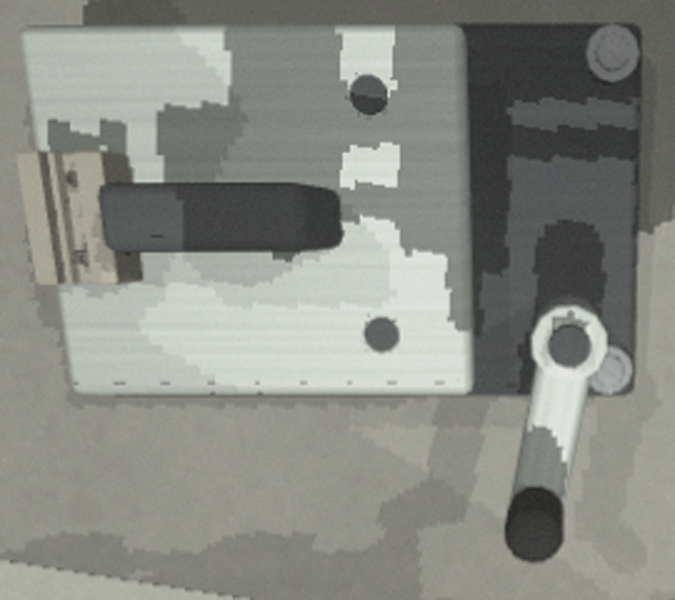

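```bash
python3 - <<'E'
from h import *
P=pickle.load(open('pics/wrist_k.pkl','rb'));s,R=pickle.load(open('pics/k.st','rb'));m=1e-3
c=lambda uv:np.array(uv)/2.5+[100,40]-.3
b=np.array([.4908,-.14,.1685]);cb,sb=np.cos(b[2]),np.sin(b[2]);B=np.array([[cb,sb],[-sb,cb]])
tb=lambda X:(B@(X[:2]-b[:2])*1e3).round(1)
for z in(.088,.090,.092):
    X=ray(P,c((534,532)),z);print('knob',z,X.round(4),tb(X))
for z in (.062,.066,.07): X=ray(P,c((568,344)),z);print('hinge',z,tb(X))
L=np.array([[-60,50,31.3],[-60,-50,31.3],[60,50,31.3],[60,-50,31.3],[34,32,31.3],[34,-32,31.3]])*m
u=np.array([c(q) for q in [(22,28),(73,394),(466,26),(473,394),(368,95),(381,334)]])
f=lambda p:(proj(P,T(p,L+[0,0,.0206]))-u).ravel()
r=least_squares(f,b);print('carrier',r.x.round(4),tb(r.x),f(r.x).round(1))
def f6(p):
    rv=p[3:];X=L@cv2.Rodrigues(np.array(rv))[0].T
    return (proj(P,X+p[:3])-u).ravel()
r=least_squares(f6,[b[0],b[1],.02,0,0,.1685]);print('6dof',r.x.round(4),f6(r.x).round(1))
bl=np.array([[110,56,0]])*m
print('plate corner tr',tb(ray(P,c((638,26)),.0206)),tb(ray(P,c((633,393)),.0206)))
E
```

```text
knob 0.088 [ 0.5821 -0.2064  0.088 ] [ 78.9 -80.8]
knob 0.09 [ 0.5821 -0.2058  0.09  ] [ 78.9 -80.1]
knob 0.092 [ 0.582  -0.2051  0.092 ] [ 79.  -79.5]
hinge 0.062 [ 88.1 -34.1]
hinge 0.066 [ 88.  -33.6]
hinge 0.07 [ 88.  -33.1]
carrier [ 0.4917 -0.1405  0.1657] [ 0.8 -0.6] [-2.4 -1.3 -0.8  0.8 -0.1 -0.9  0.8  1.   1.4  0.7  1.1  0.4]
6dof [ 0.4913 -0.1409  0.0179 -0.0187 -0.0157  0.1669] [ 0.  -0.2 -0.2 -0.  -1.  -0.6 -0.2  0.3  1.   0.8  0.4 -0.3]
plate corner tr [109.   54.7] [109.9 -55.2]
```

>>> carry_out([
  [[0.05,-0.85,0,0],[0,0,0,5.5],[0,0,0,5.5],[0,0,1,0],[0,0,1.5,0],[0,0,1.5,0],[0,0,1.5,0],[0,0,1.5,0],[0,0,1,0],[0,0,0,0],[0,0,0,0],[0,0,0,0]],
])

```text
t: 20.52
tool_pos: [0.5826, -0.2071, 0.0854]
orientation: [2.249, 2.192, 0.001]
force: [0.2, -0.1, 0.8]
opening: 0.0403
```

```bash
python3 - <<'E'
from h import *
s,R=st();o=snap('l',('scene','wrist'))
E
```

```text
t 20.52 pos [ 0.5826 -0.2071  0.0854] head_y -1.47 z [ 1.e-03 -5.e-04 -1.e+00] F [ 0.23 -0.08  0.81] op 0.0403 q [-0.42  0.29  1.58 -0.    1.27 -0.4 ]
```

View pics/wrist_l.png

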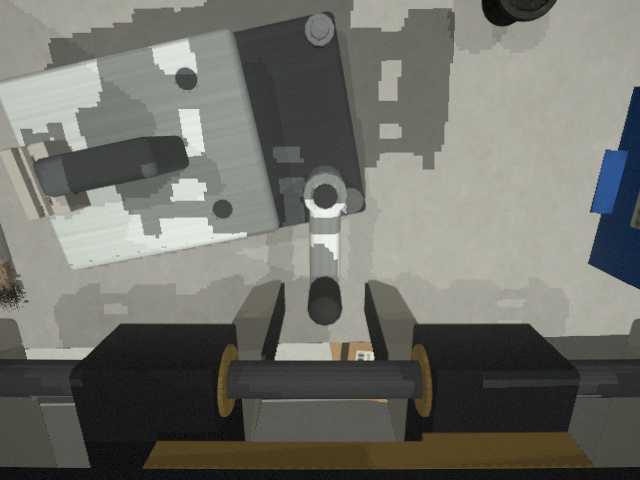

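>>> carry_out([
  [[0,0,0,2],[0,0,0,0],[0,0,0,0],[0,0,0,0],[0,0,0,0],[0,0,0,0]],
], claw=0, grip_force=8)

```text
t: 21.12
tool_pos: [0.5825, -0.207, 0.085]
orientation: [2.288, 2.152, 0.001]
force: [-0.5, -0.3, 2.0]
opening: 0.0159
```

>>> carry_out([
  [[0,-0.33,0,3.94],[0,-0.33,0,3.94],[0,-0.33,0,3.94],[0,-0.33,0,3.94],[0,-0.33,0,3.94],[0,0,0,0]],
])

```text
t: 21.62
tool_pos: [0.566, -0.2035, 0.085]
orientation: [2.625, 1.725, 0.0]
force: [-0.3, -0.2, 3.4]
opening: 0.0161
```

```bash
cat >> h.py <<'E'
def base(s,R):
    b=np.array([.4908,-.14]);c,sn=np.cos(.1685),np.sin(.1685)
    X=np.array([[c,sn],[-sn,c]])@(np.array(s['tool_pos'][:2])-b)*1e3
    d=X-[88,-34];print('base xy',X.round(1),'r',np.hypot(*d).round(1),'ang',np.arctan2(-d[0],-d[1]).round(3),'Ftool',(R.T@np.array(s['force'])).round(1))
E
python3 - <<'E'
from h import *
base(*st())
E
```

```text
t 21.62 pos [ 0.566  -0.2035  0.085 ] head_y -23.39 z [ 4.e-04 -1.e-04 -1.e+00] F [-0.28 -0.15  3.44] op 0.0161 q [-0.43  0.25  1.63  0.    1.26 -0.02]
base xy [ 63.5 -75.2] r 47.9 ang 0.536 Ftool [-0.2 -0.2 -3.4]
```

>>> carry_out([
  [[0,-0.33,0,3.94],[0,-0.33,0,3.94],[0,-0.33,0,3.94],[0,-0.33,0,3.94],[0,-0.33,0,3.94],[0,-0.33,0,3.94],[0,-0.33,0,3.94],[0,-0.33,0,3.94],[0,-0.33,0,3.94],[0,0,0,0]],
])

```text
t: 22.45
tool_pos: [0.5433, -0.185, 0.0849]
orientation: [3.025, 0.847, 0.0]
force: [-2.3, 1.7, 4.5]
opening: 0.0158
```

```bash
python3 - <<'E'
from h import *
base(*st());snap('m',('wrist','scene'))
E
```

```text
t 22.45 pos [ 0.5433 -0.185   0.0849] head_y -58.72 z [ 1.e-04 -1.e-04 -1.e+00] F [-2.31  1.68  4.5 ] op 0.0158 q [-0.42  0.18  1.71 -0.    1.25  0.61]
base xy [ 44.3 -53.2] r 47.8 ang 1.158 Ftool [-1.1 -2.6 -4.5]
```

View pics/wrist_m.png

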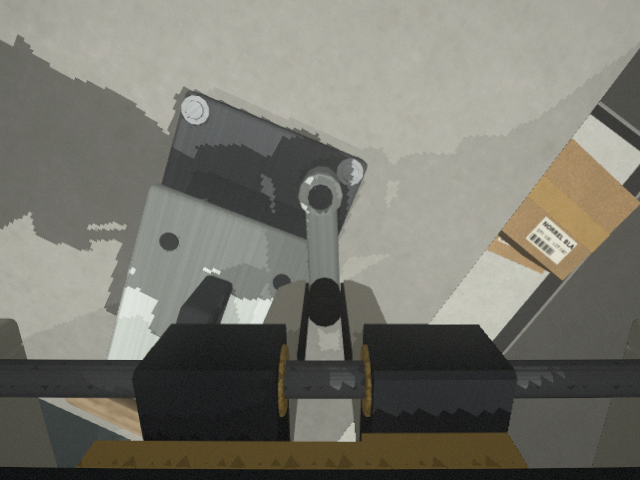

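>>> carry_out([
  [[0,-0.33,0,3.94],[0,-0.33,0,3.94],[0,-0.33,0,3.94],[0,-0.33,0,3.94],[0,0,0,0]],
])

```text
t: 22.97
tool_pos: [0.5378, -0.1734, 0.0849]
orientation: [3.112, 0.425, 0.0]
force: [-1.7, 0.2, 5.5]
opening: 0.0157
```

```bash
python3 - <<'E'
from h import *
base(*st())
E
```

```text
t 22.97 pos [ 0.5378 -0.1734  0.0849] head_y -74.45 z [ 2.e-04 -4.e-04 -1.e+00] F [-1.72  0.23  5.45] op 0.0157 q [-0.4   0.16  1.74 -0.    1.25  0.9 ]
base xy [ 40.8 -40.8] r 47.7 ang 1.428 Ftool [-1.6 -0.7 -5.5]
```

>>> carry_out([
  [[0,-0.33,0,3.94],[0,-0.25,0,2],[0,-0.1,0,0],[0,0,0,0],[0,0,0,0]],
])

```text
t: 23.38
tool_pos: [0.5363, -0.1675, 0.0849]
orientation: [3.129, 0.268, 0.0]
force: [-1.4, -3.7, 5.4]
opening: 0.0158
```

```bash
python3 - <<'E'
from h import *
base(*st())
E
```

```text
t 23.38 pos [ 0.5363 -0.1675  0.0849] head_y -80.21 z [ 1.e-04 -1.e-03 -1.e+00] F [-1.37 -3.75  5.4 ] op 0.0158 q [-0.39  0.15  1.75 -0.    1.25  1.01]
base xy [ 40.2 -34.7] r 47.8 ang 1.556 Ftool [-2.   3.5 -5.4]
```

>>> carry_out([
  [[0,0,0,0],[0,0,0,0],[0,0,0,0],[0,0,0,0],[0,0,0,0]],
], claw=3)

```text
t: 23.8
tool_pos: [0.536, -0.1664, 0.0842]
orientation: [-3.13, -0.264, 0.001]
force: [-0.4, -0.2, 0.3]
opening: 0.0298
```

>>> carry_out([
  [[0,0,-0.5,0],[0,0,-2,0],[0,0,-3,0],[0,0,-3,0],[0,0,-3,0],[0,0,0,0],[0,0,0,0],[0,0,0,0]],
])

```text
t: 24.47
tool_pos: [0.5361, -0.1666, 0.1994]
orientation: [-3.13, -0.264, -0.0]
force: [-1.1, -0.3, 0.1]
opening: 0.0298
```

```bash
python3 - <<'E'
from h import *
base(*st());o=snap('n',('wrist','scene'));d=o['scene'][1]
cv2.imwrite('pics/n4.png',cv2.resize(d[210:360,240:420],None,fx=4,fy=4,interpolation=cv2.INTER_CUBIC))
E
```

```text
t 24.47 pos [ 0.5361 -0.1666  0.1994] head_y -80.37 z [ 1.e-04  0.e+00 -1.e+00] F [-1.11 -0.32  0.14] op 0.0298 q [-0.39  0.04  1.64  0.    1.46  1.01]
base xy [ 40.2 -33.8] r 47.8 ang 1.576 Ftool [-1.1  0.1 -0.1]
```

View pics/wrist_n.png

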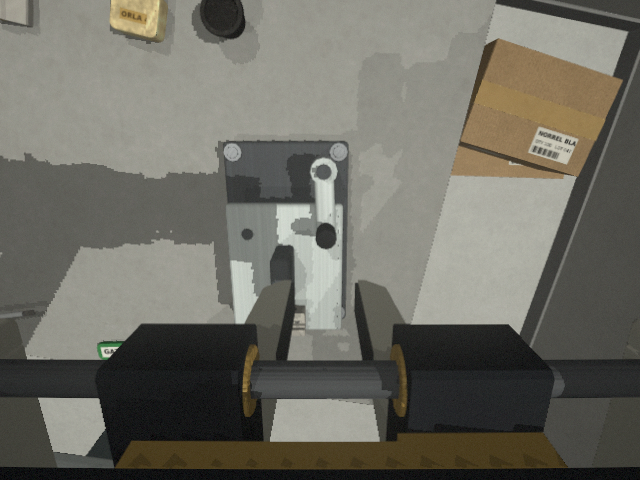

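View pics/n4.png

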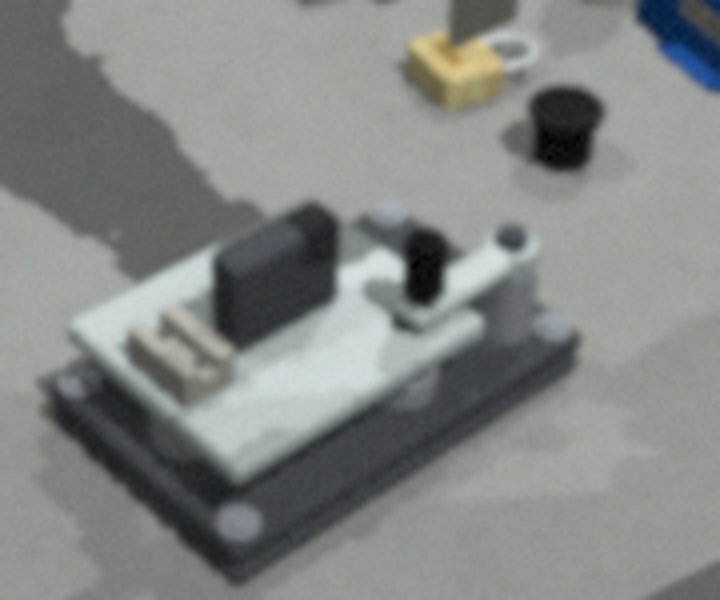

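>>> carry_out([
  [[-2,-0.8,-1,0],[-2,-0.9,-1,0],[-2,-0.9,-1,0],[-2,-0.8,0,0],[0,0,0,0],[0,0,0,0],[0,0,0,0],[0,0,0,0]],
])

```text
t: 25.23
tool_pos: [0.4519, -0.1466, 0.2288]
orientation: [-3.13, -0.263, 0.001]
force: [0.0, -0.3, -0.3]
opening: 0.0299
```

```bash
python3 - <<'E'
from h import *
s,R=st();base(s,R);o=snap('o',('wrist','top'));d=o['wrist'][1]
pickle.dump((s,R),open('pics/o.st','wb'))
cv2.imwrite('pics/o4.png',cv2.resize(d[0:300,200:450],None,fx=2,fy=2,interpolation=cv2.INTER_CUBIC))
E
```

```text
t 25.23 pos [ 0.4519 -0.1466  0.2288] head_y -80.39 z [-1.e-03  5.e-04 -1.e+00] F [ 0.02 -0.32 -0.31] op 0.0299 q [-0.42 -0.21  1.83  0.    1.53  0.98]
base xy [-39.5   0.1] r 131.9 ang 1.832 Ftool [-0.   0.3  0.3]
```

View pics/wrist_o.png

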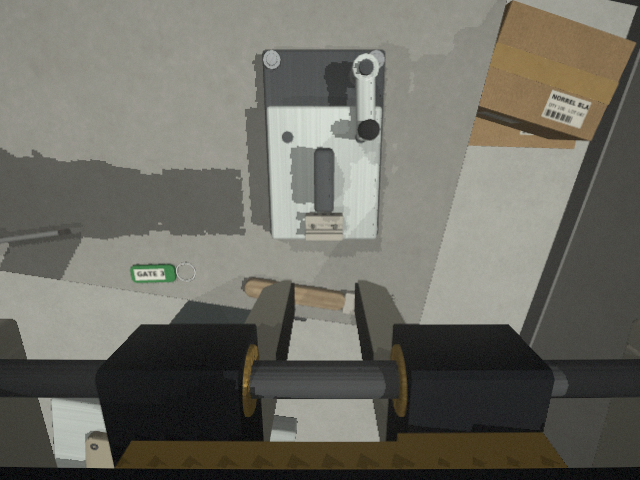

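View pics/top_o.png

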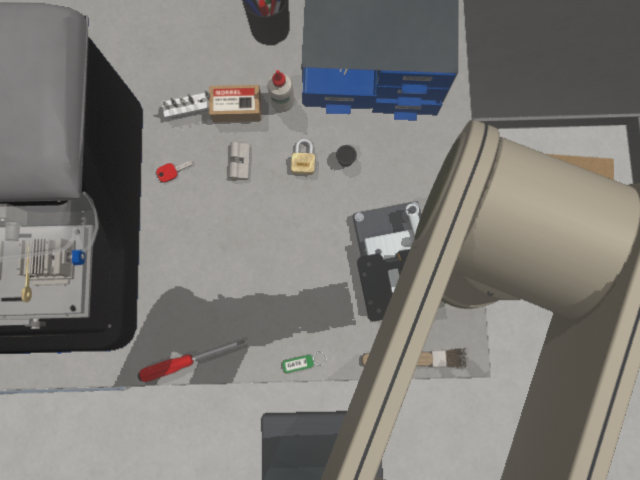

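```bash
python3 - <<'E'
import cv2
t=cv2.imread('pics/wrist_o.png')
cv2.imwrite('pics/o5.png',cv2.resize(t[40:250,255:395],None,fx=2.85,fy=2.85,interpolation=cv2.INTER_CUBIC))
cv2.imwrite('pics/o6.png',cv2.resize(t[95:250,258:390],None,fx=3.87,fy=3.87,interpolation=cv2.INTER_CUBIC))
E
```

```text
(no output)
```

View pics/o6.png

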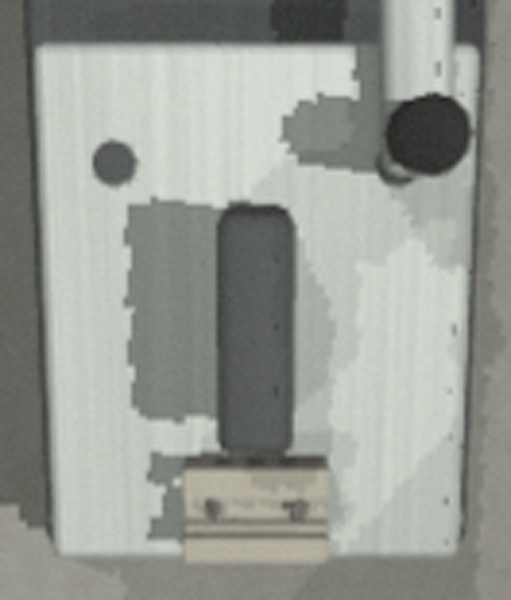

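View pics/o5.png

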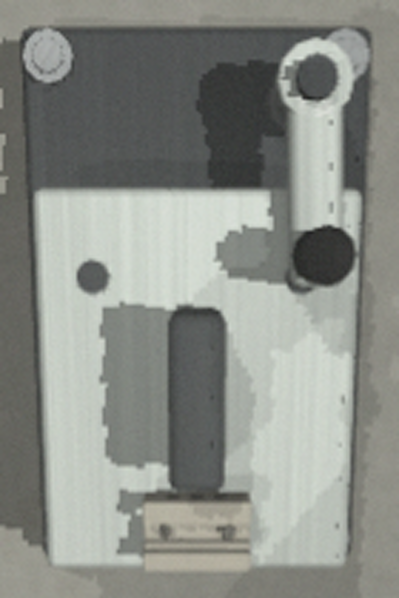

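```bash
python3 - <<'E'
from h import *
P=pickle.load(open('pics/wrist_o.pkl','rb'));m=1e-3
c=lambda q:np.array(q)/3.87+[258,95]-.37
c5=lambda q:np.array(q)/2.85+[255,40]-.33
b=np.array([.4908,-.14,.1685]);cb,sb=np.cos(b[2]),np.sin(b[2]);B=np.array([[cb,sb],[-sb,cb]])
tb=lambda X:(B@(X[:2]-b[:2])*1e3).round(1)
h=.0206
for q,n in [((36,44),'60,50'),((479,44),'60,-50'),((55,554),'-60,50'),((462,554),'-60,-50'),((114,163),'34,32')]: print(n,tb(ray(P,c(q),h+.0313)))
for q,n in [((256,204),'25,0'),((256,455),'-25,0'),((217,330),'0,8'),((295,330),'0,-8')]: print('bar',n,tb(ray(P,c(q),h+.0713)))
for q,n in [((24,29),'110,56'),((371,29),'110,-56')]: print('plate',n,tb(ray(P,c5(q),h)))
print('hinge',tb(ray(P,c5((317,77)),.066)),'knob',tb(ray(P,c5((325,256)),.09)))
L=np.array([[60,50,31.3],[60,-50,31.3],[-60,50,31.3],[-60,-50,31.3],[34,32,31.3],[25,0,71.3],[-25,0,71.3],[0,8,71.3],[0,-8,71.3]])*m
u=np.array([c(q) for q in [(36,44),(479,44),(55,554),(462,554),(114,163),(256,204),(256,455),(217,330),(295,330)]])
f=lambda p:(proj(P,T(p,L+[0,0,h]))-u).ravel()
r=least_squares(f,b);print('carrier',r.x.round(4),tb(r.x),f(r.x).round(1))
def f6(p): return (proj(P,L@cv2.Rodrigues(np.array(p[3:]))[0].T+p[:3])-u).ravel()
r=least_squares(f6,[b[0],b[1],.02,0,0,.1685]);
J=np.linalg.inv(r.jac.T@r.jac);print('6dof',r.x.round(4),'sd',(np.sqrt(np.diag(J))*.4).round(4),tb(r.x),f6(r.x).round(1))
E
```

```text
60,50 [59.7 48.3]
60,-50 [ 59.6 -49.9]
-60,50 [-58.1  48.9]
-60,-50 [-58.1 -50.8]
34,32 [34.2 31.7]
bar 25,0 [26.8 -0.5]
bar -25,0 [-24.6  -0.4]
bar 0,8 [1.7 7.6]
bar 0,-8 [ 1.7 -8.5]
plate 110,56 [109.5  54.3]
plate 110,-56 [109.4 -55.6]
hinge [ 88.3 -34.1] knob [ 40.1 -35.2]
carrier [ 0.4918 -0.1404  0.1697] [ 1.  -0.6] [-1.5 -1.5  0.9 -1.8 -0.3  1.1 -0.1  0.8  0.3 -0.8  0.1  1.2  0.3 -0.6
  0.2  0.9  0.2  0.9]
6dof [ 0.4908 -0.1408  0.0164 -0.0059  0.015   0.1698] sd [0.0003 0.0003 0.0007 0.0048 0.0046 0.0022] [-0.2 -0.8] [-0.5 -0.3 -0.  -0.6  0.2  0.6 -0.6  0.6  0.9 -0.1 -0.1  0.9  0.1 -1.6
  0.2  0.3 -0.2  0.2]
```

```bash
python3 - <<'E'
from h import *
import cv2
for tag in 'hij':
    P=pickle.load(open(f'pics/wrist_{tag}.pkl','rb'));im=cv2.imread(f'pics/wrist_{tag}.png').astype(float).mean(2)
    b=np.array([.4908,-.14,.1685]);cb,sb=np.cos(b[2]),np.sin(b[2]);B=np.array([[cb,sb],[-sb,cb]])
    tb=lambda X:(B@(X[:2]-b[:2])*1e3).round(2)
    col=im[140:200,290:360].mean(1);g=np.diff(col)
    i1=np.argmin(g[:25]);i2=np.argmax(g[i1:])+i1
    r1,r2=140+i1+.5,140+i2+.5
    print(tag,r1,r2,'seat edge(-66)',tb(ray(P,(325,r1),.0206)),'carrier edge(-60)',tb(ray(P,(325,r2),.0519)))
    print(col.astype(int)[:40])
E
```

```text
h 157.5 192.5 seat edge(-66) [-66.73   0.41] carrier edge(-60) [-52.5    0.31]
[137 138 138 140 139 139 140 141 141 141 141 142 141 142 143 143 137 108
  61  58  66  75  80  84  87  88  89  89  89  88  84  77  67  61  59  70
  94 116 138 155]
i 151.5 165.5 seat edge(-66) [-66.83   0.5 ] carrier edge(-60) [-60.02   0.42]
[137 137 137 138 138 138 138 138 138 137 137 124  84  57  67  75  79  82
  84  84  84  82  74  66  61  82 115 140 156 165 177 186 187 174 134  97
 101 130 155 158]
j 153.5 181.5 seat edge(-66) [-66.43   0.2 ] carrier edge(-60) [-52.73   0.11]
[138 138 138 138 138 138 138 138 138 138 138 137 131 101  58  62  70  77
  80  83  85  85  85  84  79  71  63  60  81 111 135 152 158 167 178 184
 183 165 117  89]
```

```bash
python3 - <<'E'
from h import *
st();print(robot.close_job())
E
```

```text
t 25.33 pos [ 0.4519 -0.1466  0.2289] head_y -80.38 z [-1.e-03  4.e-04 -1.e+00] F [-0.97 -0.54 -0.25] op 0.0301 q [-0.42 -0.21  1.83 -0.    1.53  0.98]
the job is handed in; nothing more can be done
None
```

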